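# Press a beater home into a hand mixer at the egg counter

## Robot

A 7-joint arm with a two-finger parallel gripper is mounted at the origin on the work surface. World frame = base frame: x ahead of the robot, y to its left, z up, the work surface at z = 0. Lengths are in m, angles in rad, forces in N, time in s.
With the tool pointing down it reaches from about 0.4 to 0.85 m from the base axis. Payload 4.5 kg.
Tool frame: the origin (TCP) lies at the centre of the arm's flange, where the gripper is bolted on; the fingertips stand r.tcp_to_tips ahead of it and the grasp point (between the pads) lies 147 mm ahead of it (r.tcp_to_tips is the distance from the TCP to the fingertips, in m); x points along the fingers, y is the direction in which the jaws open and shut, and the axes are right-handed (so a half turn about x gives the same grasp; the last joint's range is limited). The gripper opens to 88 mm and grips with 3 to 60 N. Pads are 18 mm wide; open, the fingers measure 123 mm over their backs; the gripper's body (75 mm by 187 mm) begins 45 mm behind the grasp point.
Start: joints at [1.19, 0.689, -0.195, 1.565, 0.157, 0.902, -0.215], TCP at [0.252, -0.572, 0.405] pointing down, gripper open.
Joint ranges: [-3.01, 3.01], [-0.46, 2.08], [-1.47, 1.51], [0.13, 2.56], [-1, 4.14], [0.04, 2.09], [-2.66, 2.66]. Speed limits (rad/s): [2.57, 2.57, 3.14, 3.14, 3.14, 3.14, 3.14].

## Interface

Orientations are given as a unit quaternion [x, y, z, w].
In Python, from plant import r, eyes gives the robot as it stands.
- The arm moves only by the tool carry_out, never from a script. Its argument "targets" is text: rows parted by semicolons, each of 5 numbers parted by spaces: the opening, from 0 (shut) to 1 (fully open), then the shift along the tool's x, y, z in mm, then the turn about the tool's x in rad. A call has 1 to 20 rows; each row shifts and turns the commanded pose from where the row before left it, along the tool's axes as they then stand; what a row does not reach is not made up. A row lasts 1/12 s, in which the tool goes at most 41.7 mm and 7.16 degrees, less where a joint would pass 70% of its speed; a pose out of reach is approached as far as the arm can. A call is refused whole if a number of a shift passes 41.7 or a number of a turn 0.125, either way. A call with a gripper value outside its range is refused whole. The fingers move at their own pace and stop on an object; "force" is the grip in N (left out, the last holds). Time passes only in rows, so rows that do not move let the fingers close. It gives the time, the measured TCP pose, the force and the opening at its end, in the units of the state.
- r.get_state(): the state, without advancing time (a new reading comes with each control period).
- eyes.snapshot(name): name is "side" or "top" or "wrist"; returns (picture, depth): 420x560x3 uint8, blue, green, red; 420x560 float32, m along the optical axis (not along the pixel's ray), 0 where there is no reading.
- eyes.camera_params(name): a dict with "intrinsics" (3x3 intrinsics, pixels), "rvec" (rotation vector, rad) and "tvec" (3), from world to camera coordinates, as OpenCV has them; the wrist camera has in their place "T_tool_cam" (4x4, takes a point from camera to tool coordinates, whose origin is the TCP and whose axes are the tool frame's). Camera axes: x right, y down, z forward; pixel columns grow to the right and rows downward; lengths in m; the calibration is good to about 2 mm. A picture is of the moment at which its call begins: read the wrist's pose just before it. camera_params takes no time and is no camera call.
- r.finish_job(): hands the job in, once; it reports no verdict.
The state is a dict: "clock": time; "q": joint angles; "qd": joint speeds; "joint_torque": joint torques, N m; "tool_pos": TCP position; "eef_rot": TCP orientation; "contact_force": force on the tool from outside, world axes, zero at the start; "moment": the same for the moment, N m; "opening": opening from 0.0 (shut) to 1.0 (fully open).
Only numpy, scipy, OpenCV 4.12 (cv2) and the standard library are available. Lean on these libraries where they do the work, as an engineer would, in place of code of your own. Each camera call takes 0.05 s, during which the arm holds its last target.

## Task

Take the beater out of its wooden stand by the flats of its blades, gripping gently (more than 40 N of squeeze bends the blades), turn it until its cross-shaped stem meshes with the green drive socket of the upturned hand mixer, and slide it down until its round flange sits on the socket. A spring in the socket pushes it back out, so keep holding the beater and pressing it fully home, firmly but with no more than 45 N, and finish like that, without letting go, so that a colleague can close the latch; leave the eggs, the jar and the bowl where they are.

Things in the scene. Friction and masses are not known exactly. Their poses are not given: they have to be found in the camera images.
- beater_cage (a point): Middle of the steel beater's blade cage, on its axis, 105 mm above the stem's tip, 39 mm below its top. z points up the axis, away from the tip. Four flat upright blades (10 mm wide, flats 40 mm tall centred at this height) stand on the +x, -x, +y, -y sides, 46 mm across over opposite flats: grip two opposite ones. Over 40 N of squeeze per finger bends them
- beater_tip (a point): Tip of the beater's stem, on the axis; same axes as beater_cage. From here up: a cross-shaped spline to 26 mm (two bars 24 mm long, 6 mm wide, along x and y, rounded at the tip), a round grey flange 36 mm across with its underside at 30 mm, a thin rod, the cage from 64 to 141 mm
- beater: The whole beater, 144 mm long, about 0.12 kg; origin at the stem's tip, same axes. At first it hangs upright in the stand, stem down, its flange on the stand's top (tip 20 mm above the table), at any yaw
- socket (a point): Centre of the mixer's drive socket mouth, level with its rim, 125 mm above the table; z up. Green ring 45 mm across with a cross-shaped hole: slots 26.5 x 8 mm along x and y, 36 mm deep. The drive turns stiffly about z (0.04 N m), any angle at the start. Fully home: flange underside on this rim, stem tip 30 mm below this point, cage middle 75 mm above it
- ejector (a joint): Spring plate in the socket, m of travel: 0 when free (face 23 mm below the mouth), grows as the stem pushes it down, 0.007 with the beater fully home. Pushes up with 3.2 N when free, 6.0 N at home, more than the beater's weight: a beater not pressed rises about 7 mm
- mixer: White hand mixer, fixed upside down in a wooden cradle; origin on the table under the socket's axis. It is 90 mm wide, reaches from 50 mm in front (-x) to 145 mm behind (+x) the socket axis, and its top face is 113 mm above the table (the socket's rim stands at 125 mm)
- stand: Fixed wooden block 84 x 84 x 50 mm with a 29 mm wide hole in its top in which the beater hangs by its flange; origin at the centre of its underside, on the table
- egg_tray: Red tray with five brown eggs, about 100 x 150 x 63 mm; origin at the centre of its underside. Leave alone
- jar: Amber jar with white cap, 52 mm across, 80 mm tall; origin at the centre of its underside. Leave alone
- bowl: Steel bowl, 140 mm across, 60 mm tall; origin at the centre of its underside. Leave alone

How it is judged:
By the outcome, as a careful person would: the job done as asked, in the order asked, and still so for the second after the job is handed in, while the arm keeps its last pose, push and grip.
It also fails if it takes over 42 s, if anything falls off the work surface, if the arm or the gripper's body presses on something with over 40 N, if the wrist force passes 120 N, or if a joint passes its speed limit or range.

## Working session

There is one attempt and no reset: what is moved stays moved. The work goes in short steps, Python scripts to look and compute and a tool call to move; the robot and the scene stay as the last step left them, time stands still between calls to the robot, and variables do not carry over. Pictures are saved under pics/ and viewed, and the job is handed in when it is done.

Besides the shell and the picture viewer there is one more tool, called after "Request:" by a JSON object that holds its "api" and its "payload", one argument or row to a line. carry_out: Moves the arm, as the interface text tells. Its arguments: {"type":"object","properties":{"targets":{"type":"string"},"force":{"type":"number"}},"required":["targets"]}

```bash
ls; mkdir -p pics; python3 - <<'E'
from plant import r, eyes
import cv2, numpy as np
np.set_printoptions(precision=4,suppress=True)
s=r.get_state(); print(s, r.tcp_to_tips)
for n in ["side","top","wrist"]:
    p,d=eyes.snapshot(n); cv2.imwrite(f"pics/{n}0.png",p); np.save(f"pics/{n}0.npy",d)
    print(n,eyes.camera_params(n))
E
```

```text
pics
{'clock': 0.0, 'q': array([ 1.1898,  0.69  , -0.1945,  1.5664,  0.1573,  0.9025, -0.2151]), 'qd': array([ 0.0007,  0.0009, -0.0004,  0.0006, -0.0008,  0.0005,  0.0002]), 'joint_torque': array([ -0.0005, -52.7565,  -1.2673, -15.3425,  -0.0527,   0.0066,
         0.0002]), 'tool_pos': array([ 0.2517, -0.5717,  0.4039]), 'eef_rot': array([-0.6918, -0.1463,  0.6921, -0.145 ]), 'contact_force': array([-0.7195, -0.137 , -0.2769]), 'moment': array([-0.0047, -0.005 ,  0.0129]), 'opening': 0.9995434095924033} 0.166
side {'intrinsics': array([[496.4884,   0.    , 279.1247],
       [  0.    , 496.4884, 199.3665],
       [  0.    ,   0.    ,   1.    ]]), 'rvec': array([ 0.7   , -2.4425,  1.3438]), 'tvec': array([0.4854, 0.3022, 1.0188])}
top {'intrinsics': array([[409.6321,   0.    , 280.5853],
       [  0.    , 409.6321, 208.8352],
       [  0.    ,   0.    ,   1.    ]]), 'rvec': array([ 2.1487, -2.1676,  0.0866]), 'tvec': array([-0.0864,  0.6308,  1.1622])}
wrist {'intrinsics': array([[308.1932,   0.    , 278.7197],
       [  0.    , 308.1932, 218.5439],
       [  0.    ,   0.    ,   1.    ]]), 'T_tool_cam': array([[ 0.0004, -0.2768,  0.9609,  0.0192],
       [ 1.    , -0.0003, -0.0005, -0.0004],
       [ 0.0004,  0.9609,  0.2768, -0.0709],
       [ 0.    ,  0.    ,  0.    ,  1.    ]])}
```

View pics/side0.png

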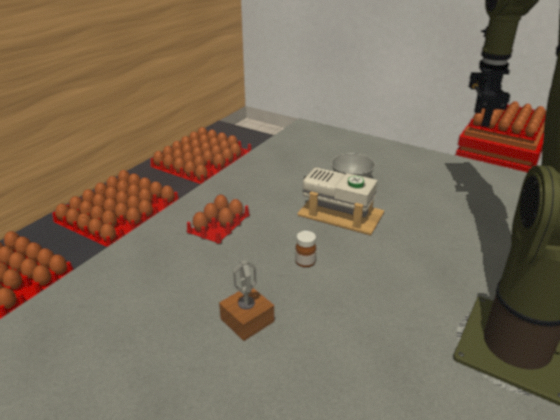

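View pics/top0.png

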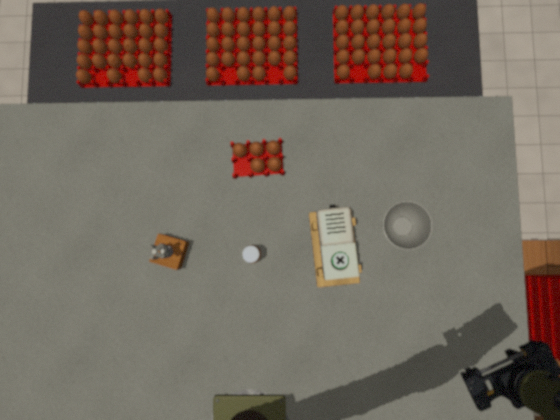

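View pics/wrist0.png

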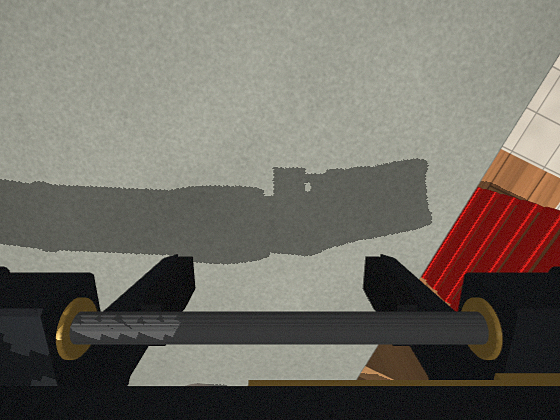

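Top view: stand at about (168,251) with the beater's top near (160,252), the socket with a dark cross at (340,260), jar at (251,254), and tray and bowl clear. The side view shows the beater upright at (245,275) and the socket at (356,182).

```bash
cat > h.py <<'E'
import numpy as np, cv2
from scipy.spatial.transform import Rotation as R
np.set_printoptions(precision=4,suppress=True)
def cam(eyes,n,st=None):
    p=eyes.camera_params(n); K=p["intrinsics"]
    if n=="wrist":
        T=np.eye(4);T[:3,:3]=R.from_quat(st["eef_rot"]).as_matrix();T[:3,3]=st["tool_pos"]
        T=T@p["T_tool_cam"]
    else:
        M=np.eye(4);M[:3,:3]=cv2.Rodrigues(p["rvec"])[0];M[:3,3]=p["tvec"];T=np.linalg.inv(M)
    return K,T
def plane(K,T,uv,z):
    uv=np.atleast_2d(uv).astype(float)
    d=np.c_[(uv-K[:2,2])/[K[0,0],K[1,1]],np.ones(len(uv))]@T[:3,:3].T
    t=(z-T[2,3])/d[:,2]; return T[:3,3]+t[:,None]*d
def proj(K,T,P):
    q=(np.atleast_2d(P)-T[:3,3])@T[:3,:3]; return q[:,:2]/q[:,2:]*[K[0,0],K[1,1]]+K[:2,2]
E
python3 - <<'E'
from plant import r, eyes
from h import *
K,T=cam(eyes,"top"); print("cam",T[:3,3])
p=cv2.imread("pics/top0.png"); 
hsv=cv2.cvtColor(p,cv2.COLOR_BGR2HSV)
g=cv2.inRange(hsv,(40,80,30),(90,255,255)); g[:,:300]=0;g[:, 380:]=0
v,u=np.nonzero(g); print(len(u),u.min(),u.max(),v.min(),v.max())
c=cv2.minEnclosingCircle(np.c_[u,v].astype(np.float32)); print(c, plane(K,T,c[0],.125))
# stand top
m=cv2.inRange(hsv,(5,120,40),(20,255,255)); m[:,:130]=0;m[:,210:]=0;m[:220]=0;m[290:]=0
v,u=np.nonzero(m);pts=np.c_[u,v].astype(np.float32);rc=cv2.minAreaRect(pts);print(rc,plane(K,T,rc[0],.05),plane(K,T,cv2.boxPoints(rc),.05))
Ks,Ts=cam(eyes,"side"); ps=cv2.imread("pics/side0.png")
a=cv2.resize(p[220:290,130:210],None,fx=5,fy=5,interpolation=cv2.INTER_CUBIC)
b=cv2.resize(p[230:290,310:370],None,fx=5,fy=5,interpolation=cv2.INTER_CUBIC)
cc=cv2.resize(ps[250:345,205:285],None,fx=5,fy=5,interpolation=cv2.INTER_CUBIC)
W=np.zeros((600,800,3),np.uint8); W[:350,:400]=a; W[:300,400:700]=b;cv2.imwrite("pics/crop.png",W);cv2.imwrite("pics/crops.png",cc)
hs=cv2.cvtColor(ps,cv2.COLOR_BGR2HSV)
g=cv2.inRange(hs,(40,80,30),(90,255,255)); v,u=np.nonzero(g);k=(u>330)&(u<385)&(v>165)&(v<200);u,v=u[k],v[k]
print(len(u));e=cv2.fitEllipse(cv2.convexHull(np.c_[u,v].astype(np.float32)));print(e,plane(Ks,Ts,e[0],.125))
E
```

```text
cam [ 0.5078 -0.118   1.2183]
1 332 332 261 261
((332.0, 261.0), 9.999999747378752e-05) [[ 0.4805 -0.2288  0.125 ]]
((168.94496154785156, 251.18350219726562), (31.991397857666016, 29.884180068969727), 16.699243545532227) [[0.5097 0.2274 0.05  ]] [[0.4826 0.2832 0.05  ]
 [0.5639 0.2604 0.05  ]
 [0.5369 0.1716 0.05  ]
 [0.456  0.1948 0.05  ]]
48
((355.72265625, 183.7428741455078), (6.521056175231934, 14.205765724182129), 98.58995819091797) [[ 0.4741 -0.2296  0.125 ]]
```

View pics/crop.png

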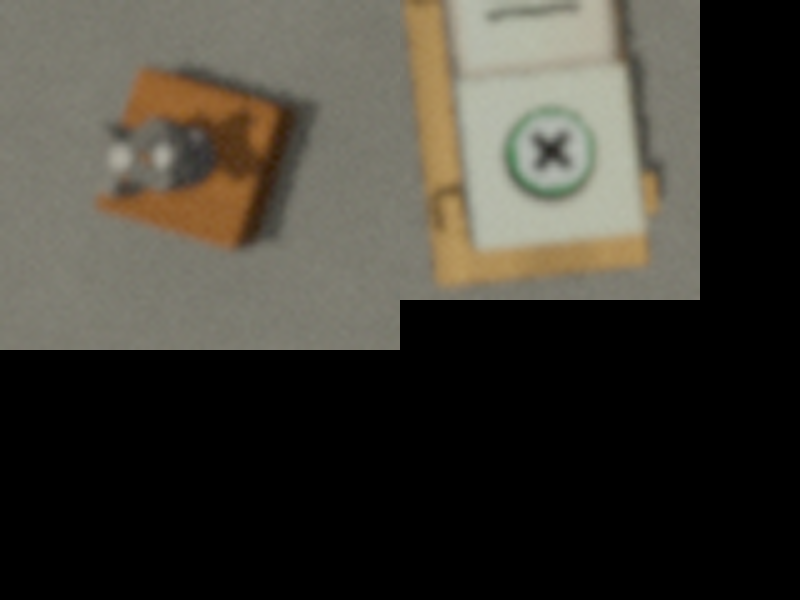

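View pics/crops.png

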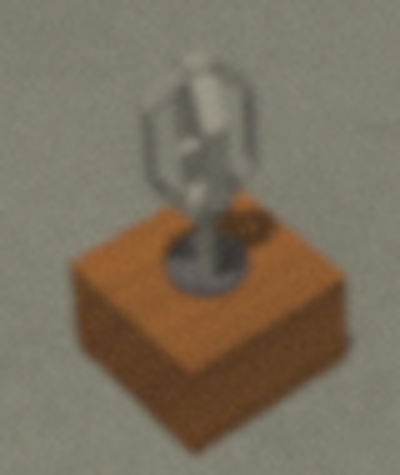

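```bash
cat >> h.py <<'E'
def go(st,P,yaw_to=None):
    "shift in tool axes (mm) to TCP position P"
    M=R.from_quat(st["eef_rot"]).as_matrix()
    return (M.T@(np.array(P)-st["tool_pos"]))*1000
def show(st):
    M=R.from_quat(st["eef_rot"]).as_matrix()
    print("t",st["clock"],"tcp",st["tool_pos"],"open",st["opening"],"F",st["contact_force"]); print("xyz axes cols\n",M,"q",st["q"])
E
python3 - <<'E'
from plant import r, eyes
from h import *
s=r.get_state(); show(s)
K,T=cam(eyes,"top"); P=plane(K,T,[(340,260.4)],.125)[0];print(P)
print(go(s,[P[0],P[1],.40]))
E
```

```text
t 0.15 tcp [ 0.2518 -0.5718  0.4041] open 0.9965983599240438 F [ 0.6388 -0.7246  0.0314]
xyz axes cols
 [[-0.0006  0.403  -0.9152]
 [ 0.0012 -0.9152 -0.403 ]
 [-1.     -0.0014  0.0001]] q [ 1.1898  0.6898 -0.1945  1.5661  0.1573  0.9025 -0.2151]
[ 0.4819 -0.2499  0.125 ]
[   4.3597 -201.8256 -340.3892]
```

Request:
{"api": "carry_out", "payload": {
  "targets": "1 0 -10 -15 0;1 0 -17 -28 0;1 0 -18 -31 0;1 0 -18 -31 0;1 0 -18 -31 0;1 0 -18 -31 0;1 0 -18 -31 0;1 0 -18 -31 0;1 0 -18 -31 0;1 0 -18 -31 0;1 0 -16 -27 0;1 0 -10 -15 0;1 0 -5 -7 0;1 0 0 0 0;1 0 0 0 0"
}}

```text
clock: 1.4
tool_pos: [0.481, -0.251, 0.4046]
eef_rot: [-0.692, -0.145, 0.692, -0.146]
contact_force: [-0.0, -0.1, -0.6]
opening: 1.0
```

```bash
python3 - <<'E'
from plant import r, eyes
from h import *
s=r.get_state(); show(s)
p,d=eyes.snapshot("wrist"); cv2.imwrite("pics/w1.png",p); np.save("pics/w1.npy",d); np.save("pics/w1s.npy",np.r_[s["tool_pos"],s["eef_rot"]])
E
```

```text
t 1.4 tcp [ 0.481  -0.251   0.4046] open 1.0003355545077954 F [-0.0427 -0.1413 -0.6323]
xyz axes cols
 [[-0.001   0.4024 -0.9155]
 [-0.0009 -0.9155 -0.4024]
 [-1.      0.0004  0.0013]] q [ 0.4915  0.5799 -0.1551  1.8169  0.1256  0.755  -0.8871]
```

View pics/w1.png

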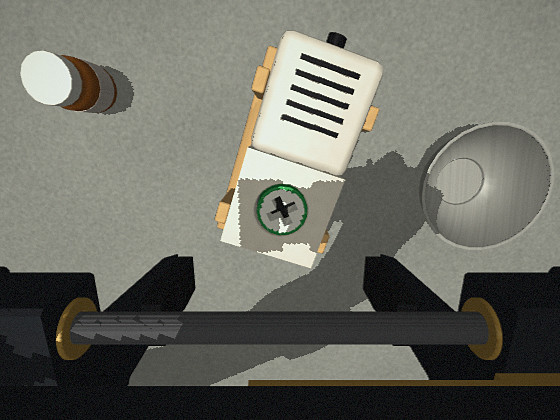

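Socket ring centred near (281,209), with its dark cross about 20° off the picture's axes. Now I'll measure both.

```bash
python3 - <<'E'
from plant import r, eyes
from h import *
a=np.load("pics/w1s.npy"); st={"tool_pos":a[:3],"eef_rot":a[3:]}
K,T=cam(eyes,"wrist",st); p=cv2.imread("pics/w1.png"); hsv=cv2.cvtColor(p,cv2.COLOR_BGR2HSV)
g=cv2.inRange(hsv,(50,100,30),(90,255,255)); g[:160]=0;g[250:]=0;g[:,:230]=0;g[:,330:]=0
v,u=np.nonzero(g);W=plane(K,T,np.c_[u,v],.125)[:,:2]
c,rad=cv2.minEnclosingCircle(W.astype(np.float32));print("ring",len(u),c,rad)
hull=cv2.convexHull(W.astype(np.float32)); print(cv2.fitEllipse(hull))
gray=p.max(2)
vv,uu=np.mgrid[160:260,230:330]; PW=plane(K,T,np.c_[uu.ravel(),vv.ravel()],.125)[:,:2]
rr=np.hypot(*(PW-c).T); val=p[vv.ravel(),uu.ravel()].max(1)
k=(rr<.016); print(np.percentile(val[k],[5,20,40,60,80]))
D=np.load("pics/w1.npy")
cc=np.round(proj(K,T,[[*c,.125]])[0]).astype(int); print(cc)
print(D[cc[1]-14:cc[1]+15:2,cc[0]-14:cc[0]+15:2])
cv2.imwrite("pics/w1c.png",cv2.resize(p[170:250,240:320],None,fx=7,fy=7,interpolation=cv2.INTER_CUBIC))
E
```

```text
ring 508 (0.4849799573421478, -0.25137025117874146) 0.023113567382097244
((0.4850766658782959, -0.25138476490974426), (0.04361525550484657, 0.046155188232660294), 122.87430572509766)
[ 16.   70.2 117.  142.  145. ]
[281 210]
[[0.2646 0.2644 0.2657 0.2645 0.2647 0.263  0.2882 0.2653 0.2636 0.2643
  0.     0.2661 0.264  0.2635 0.2644]
 [0.2659 0.2648 0.2653 0.2662 0.2887 0.2885 0.2878 0.2645 0.2659 0.2644
  0.2657 0.2649 0.2652 0.2636 0.2648]
 [0.2661 0.2646 0.2655 0.2787 0.2889 0.2889 0.2897 0.2895 0.2665 0.2651
  0.2662 0.2648 0.2663 0.2663 0.2656]
 [0.266  0.2669 0.2669 0.2725 0.2879 0.2891 0.2903 0.2897 0.2665 0.2644
  0.2663 0.2664 0.2885 0.2893 0.2667]
 [0.2668 0.2664 0.2661 0.2665 0.2803 0.2895 0.2904 0.2898 0.2902 0.2668
  0.2908 0.29   0.2901 0.2909 0.2856]
 [0.2672 0.2675 0.2659 0.2662 0.2733 0.2913 0.2891 0.2918 0.2895 0.29
  0.2903 0.29   0.2867 0.2828 0.2804]
 [0.268  0.2666 0.2678 0.2685 0.2681 0.2907 0.2913 0.2916 0.2914 0.2918
  0.2907 0.2823 0.2805 0.2758 0.2744]
 [0.2677 0.2678 0.2687 0.2914 0.2915 0.2921 0.2907 0.292  0.2929 0.2913
  0.2911 0.2763 0.2735 0.2702 0.2694]
 [0.2684 0.2903 0.2936 0.2914 0.2923 0.2896 0.2854 0.292  0.2931 0.2913
  0.2921 0.     0.2687 0.2673 0.2679]
 [0.2729 0.2845 0.2919 0.2897 0.2866 0.2838 0.2803 0.2927 0.2918 0.293
  0.2918 0.2703 0.2687 0.2682 0.2695]
 [0.27   0.2786 0.2861 0.2811 0.2791 0.2755 0.273  0.2863 0.2931 0.2937
  0.293  0.2684 0.27   0.2697 0.2694]
 [0.2699 0.275  0.2789 0.2764 0.2724 0.27   0.2695 0.2782 0.2951 0.2944
  0.291  0.2875 0.2693 0.2678 0.27  ]
 [0.27   0.2724 0.2727 0.2703 0.2706 0.2698 0.2716 0.273  0.2871 0.2878
  0.2847 0.2794 0.2698 0.27   0.2703]
 [0.2694 0.2708 0.2723 0.272  0.2708 0.2707 0.2712 0.2708 0.2804 0.2819
  0.2805 0.276  0.2739 0.2716 0.2717]
 [0.2708 0.2712 0.2703 0.2712 0.2719 0.2714 0.2721 0.2712 0.2735 0.2764
  0.2727 0.271  0.2722 0.273  0.2711]]
```

View pics/w1c.png

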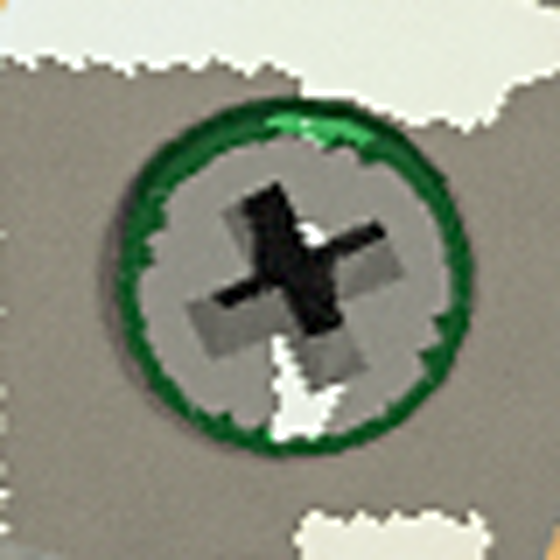

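```bash
cat >> h.py <<'E'
def cross(W,c,n=3):
    for _ in range(n):
        x=W-c; th=np.arctan2(x[:,1],x[:,0]); rr=np.hypot(x[:,0],x[:,1])
        k=(rr>.006)
        a=np.angle(np.sum(rr[k]**2*np.exp(4j*th[k])))/4
        y=x@np.array([[np.cos(a),-np.sin(a)],[np.sin(a),np.cos(a)]])
        lo,hi=np.percentile(y,[.3,99.7],axis=0); mid=(lo+hi)/2
        c=c+np.array([[np.cos(a),-np.sin(a)],[np.sin(a),np.cos(a)]])@mid
    return c,a,hi-lo
E
python3 - <<'E'
from plant import r, eyes
from h import *
a=np.load("pics/w1s.npy"); st={"tool_pos":a[:3],"eef_rot":a[3:]}
K,T=cam(eyes,"wrist",st); p=cv2.imread("pics/w1.png")
c=np.array([.485,-.2514])
f=8; vv,uu=np.mgrid[160:260:1/4,230:330:1/4]
big=cv2.remap(p,uu.astype(np.float32),vv.astype(np.float32),cv2.INTER_LINEAR).max(2)
PW=plane(K,T,np.c_[uu.ravel(),vv.ravel()],.125)[:,:2]
for th in (115,125,130):
    m=(big.ravel()<th)&(np.hypot(*(PW-c).T)<.0155)
    # largest component
    n,l,s,_=cv2.connectedComponentsWithStats(m.reshape(big.shape).astype(np.uint8)); i=1+s[1:,4].argmax(); k=(l==i).ravel()
    cc,an,ext=cross(PW[k],c); print(th,k.sum(),cc,np.degrees(an),ext)
E
```

```text
115 6458 [ 0.4842 -0.2518] -41.78000996147225 [0.0261 0.0262]
125 7313 [ 0.4841 -0.2518] -41.111647030339284 [0.0265 0.0265]
130 7626 [ 0.4841 -0.2519] -40.93715673006976 [0.0267 0.0267]
```

Socket measured at (0.484, −0.252) with cross extents 26.5 mm (as specified), and yaw −41° (mod 90). Next I go to the stand.

Request:
{"api": "carry_out", "payload": {
  "targets": "1 0 -14 -7 0;1 0 -28 -14 0;1 0 -34 -17.5 0;1 0 -34 -17.5 0;1 0 -34 -17.5 0;1 0 -34 -17.5 0;1 0 -34 -17.5 0;1 0 -34 -17.5 0;1 0 -34 -17.5 0;1 0 -34 -17.5 0;1 0 -34 -17.5 0;1 0 -34 -17.5 0;1 0 -26 -13.5 0;1 0 -14 -7 0;1 0 -6 -3 0;1 0 0 0 0;1 0 0 0 0"
}}

```text
clock: 2.87
tool_pos: [0.5106, 0.2277, 0.4045]
eef_rot: [-0.692, -0.144, 0.692, -0.145]
contact_force: [-0.2, 0.3, -0.0]
opening: 1.002
```

```bash
python3 - <<'E'
from plant import r, eyes
from h import *
s=r.get_state(); show(s)
p,d=eyes.snapshot("wrist"); cv2.imwrite("pics/w2.png",p); np.save("pics/w2.npy",d); np.save("pics/w2s.npy",np.r_[s["tool_pos"],s["eef_rot"]])
E
```

```text
t 2.8667 tcp [0.5106 0.2277 0.4045] open 1.002100492955379 F [-0.161   0.3372 -0.0003]
xyz axes cols
 [[-0.0003  0.4003 -0.9164]
 [-0.0021 -0.9164 -0.4003]
 [-1.      0.0018  0.0011]] q [-0.4453  0.599  -0.0942  1.7707  0.0782  0.7768 -1.738 ]
```

View pics/w2.png

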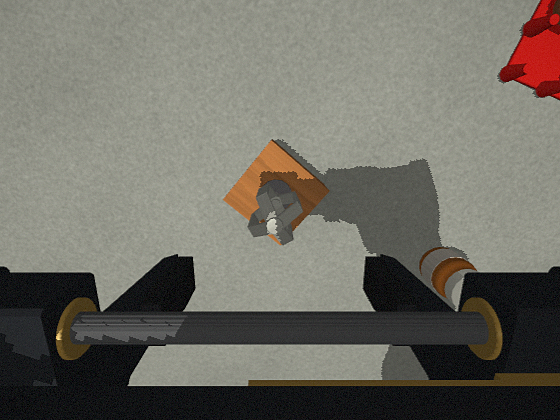

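Beater seen from above: white cap at (272,226), with four blades around it. I use the depth to get its axis and the blades' yaw.

```bash
python3 - <<'E'
from plant import r, eyes
from h import *
a=np.load("pics/w2s.npy"); st={"tool_pos":a[:3],"eef_rot":a[3:]}
K,T=cam(eyes,"wrist",st); p=cv2.imread("pics/w2.png"); D=np.load("pics/w2.npy")
vv,uu=np.mgrid[130:255,210:340]; vv,uu=vv.ravel(),uu.ravel(); z=D[vv,uu]
X=np.c_[(uu-K[0,2])/K[0,0]*z,(vv-K[1,2])/K[1,1]*z,z]@T[:3,:3].T+T[:3,3]
k=(z>0); X=X[k];col=p[vv,uu][k];U=np.c_[uu,vv][k]
s=(X[:,2]>.045)&(X[:,2]<.055); 
rc=cv2.minAreaRect(X[s][:,:2].astype(np.float32));print("stand",rc, np.median(X[s][:,2]))
b=X[:,2]>.06; B=X[b]; print(len(B),np.histogram(B[:,2],bins=np.arange(.06,.18,.01)))
t=B[B[:,2]>.158];print("top",len(t),np.median(t,0))
im=np.zeros((500,500,3),np.uint8)
c0=np.array([.51,.228])
for q in B:
    x=((q[:2]-c0)/.0002).astype(int); i,j=250-x[0],250-x[1]
    if 0<=i<500 and 0<=j<500: cv2.circle(im,(int(j),int(i)),2,cv2.applyColorMap(np.uint8([[np.clip((q[2]-.06)/.11,0,1)*255]]),cv2.COLORMAP_JET)[0,0].tolist(),-1)
cr=cv2.resize(p[150:250,220:340],None,fx=4.5,fy=4.5,interpolation=cv2.INTER_CUBIC)
cv2.imwrite("pics/b2.png",im);cv2.imwrite("pics/w2c.png",cr)
E
```

```text
stand ((0.5103638172149658, 0.23142610490322113), (0.08422605693340302, 0.08415398746728897), 73.26978302001953) 0.05078758474004244
2044 (array([  4,   0,  82, 227, 149,  81,  78,  74, 265, 708, 376]), array([0.06, 0.07, 0.08, 0.09, 0.1 , 0.11, 0.12, 0.13, 0.14, 0.15, 0.16,
       0.17]))
top 518 [0.512  0.232  0.1619]
```

View pics/b2.png

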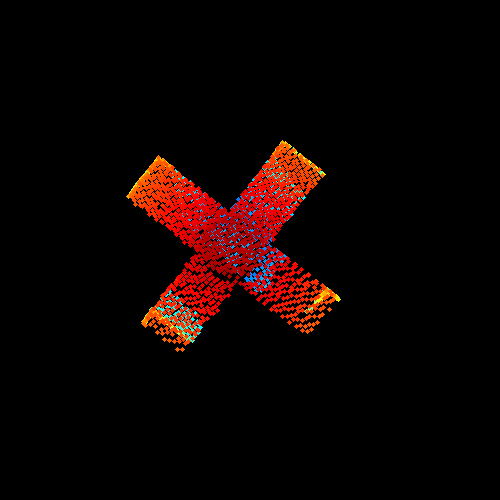

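View pics/w2c.png

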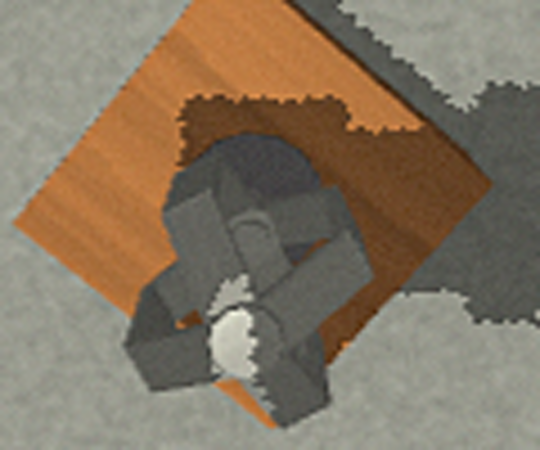

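```bash
python3 - <<'E'
from plant import r, eyes
from h import *
a=np.load("pics/w2s.npy"); st={"tool_pos":a[:3],"eef_rot":a[3:]}
K,T=cam(eyes,"wrist",st); D=np.load("pics/w2.npy")
vv,uu=np.mgrid[130:255,210:340]; vv,uu=vv.ravel(),uu.ravel(); z=D[vv,uu]
X=np.c_[(uu-K[0,2])/K[0,0]*z,(vv-K[1,2])/K[1,1]*z,z]@T[:3,:3].T+T[:3,3]
B=X[(z>0)&(X[:,2]>.11)]
c,an,ext=cross(B[:,:2],np.array([.512,.230]),5); print(c,np.degrees(an),ext)
M=T[:3,:3]
s=r.get_state();Mt=R.from_quat(s["eef_rot"]).as_matrix(); ty=np.degrees(np.arctan2(Mt[1,1],Mt[0,1]));print("tool y dir",ty)
print(go(s,[c[0],c[1],.272]))
E
```

```text
[0.5108 0.2317] -37.77074442827029 [0.0458 0.0455]
tool y dir -66.45104824787705
[132.5872  -4.2208  -2.0404]
```

Beater axis at (0.511, 0.232), blades' yaw −37.8° (mod 90), span 46 mm as given. I turn about −0.5 rad, centre, go part way down and look again.

Request:
{"api": "carry_out", "payload": {
  "targets": "1 2 -4.2 -2 -0.05;1 8 0 0 -0.1;1 12 0 0 -0.1;1 12 0 0 -0.1;1 12 0 0 -0.1;1 12 0 0 -0.05;1 6 0 0 0;1 0 0 0 0;1 0 0 0 0"
}}

```text
clock: 3.67
tool_pos: [0.5105, 0.2335, 0.3408]
eef_rot: [-0.635, -0.311, 0.635, -0.312]
contact_force: [0.3, 0.2, -0.0]
opening: 0.995
```

```bash
cat > look.py <<'E'
from plant import r, eyes
from h import *
import sys
n=sys.argv[1]
s=r.get_state(); show(s)
p,D=eyes.snapshot("wrist"); cv2.imwrite(f"pics/{n}.png",p); np.save(f"pics/{n}.npy",D); np.save(f"pics/{n}s.npy",np.r_[s["tool_pos"],s["eef_rot"]])
K,T=cam(eyes,"wrist",s)
vv,uu=np.mgrid[60:300,200:360]; vv,uu=vv.ravel(),uu.ravel(); z=D[vv,uu]
X=np.c_[(uu-K[0,2])/K[0,0]*z,(vv-K[1,2])/K[1,1]*z,z]@T[:3,:3].T+T[:3,3]
B=X[(z>0)&(X[:,2]>.11)&(X[:,2]<.17)&(np.hypot(*(X[:,:2]-[.511,.2317]).T)<.035)]
c,an,ext=cross(B[:,:2],np.array([.511,.2315]),5); print(len(B),c,np.degrees(an),ext)
Mt=R.from_quat(s["eef_rot"]).as_matrix(); print("tool y dir",np.degrees(np.arctan2(Mt[1,1],Mt[0,1])))
print(go(s,[c[0],c[1],.272]))
E
python3 look.py w3
```

```text
t 3.6667 tcp [0.5105 0.2335 0.3408] open 0.9950699903597643 F [ 0.2614  0.2098 -0.0411]
xyz axes cols
 [[-0.      0.7904 -0.6125]
 [-0.001  -0.6125 -0.7904]
 [-1.      0.0005  0.0008]] q [-0.3804  0.6955 -0.2196  1.8226  0.2343  0.6492 -1.3973]
2733 [0.5106 0.2317] -38.01635025487112 [0.0457 0.0456]
tool y dir -37.77256032885037
[68.8185  1.148   1.3109]
```

View pics/w3.png

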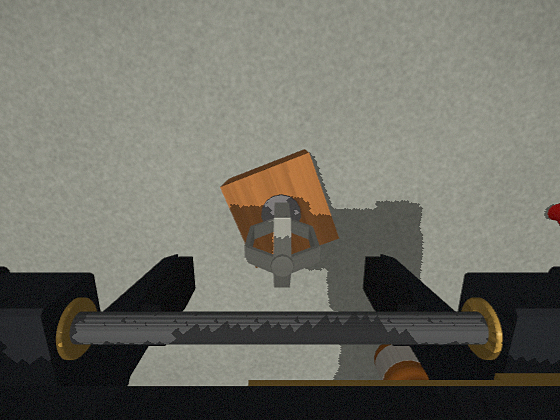

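Aligned: blades sit between the fingers, cap at (281,265), and the second fix agrees to 0.2 mm. Going down and closing gently.

Request:
{"api": "carry_out", "payload": {
  "targets": "1 6 1.1 1.3 -0;1 14 0 0 0;1 16 0 0 0;1 16 0 0 0;1 11 0 0 0;1 5.8 0 0 0;1 0 0 0 0;0.4 0 0 0 0;0.4 0 0 0 0;0.4 0 0 0 0;0.4 0 0 0 0;0.4 0 0 0 0;0.4 0 0 0 0",
  "force": 12
}}

```text
clock: 4.8
tool_pos: [0.5104, 0.233, 0.2722]
eef_rot: [0.635, 0.312, -0.634, 0.312]
contact_force: [-0.1, 0.6, -0.5]
opening: 0.571
```

```bash
python3 look.py w4
```

```text
t 4.8 tcp [0.5104 0.233  0.2722] open 0.571280919582489 F [-0.0661  0.6052 -0.535 ]
xyz axes cols
 [[ 0.0005  0.7924 -0.61  ]
 [ 0.0002 -0.61   -0.7924]
 [-1.      0.0003 -0.0005]] q [-0.4045  0.8007 -0.1799  1.8695  0.2742  0.4946 -1.4291]
4312 [0.516  0.2385] -36.361475839272906 [0.0664 0.0288]
tool y dir -37.58678908960056
[ 0.2312  1.0749 -7.7868]
```

View pics/w4.png

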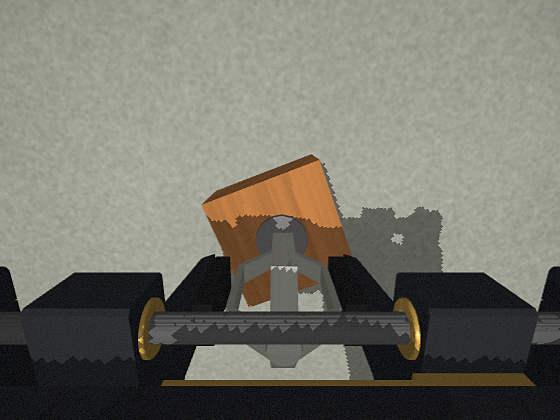

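The fingers straddle the blades but at 50 mm are not shut on them yet, so I wait a little longer.

Request:
{"api": "carry_out", "payload": {
  "targets": "0.4 0 0 0 0;0.4 0 0 0 0;0.4 0 0 0 0;0.4 0 0 0 0",
  "force": 20
}}

```text
clock: 5.18
tool_pos: [0.5104, 0.233, 0.2721]
eef_rot: [0.635, 0.312, -0.634, 0.312]
contact_force: [0.1, -0.7, 2.1]
opening: 0.521
```

Request:
{"api": "carry_out", "payload": {
  "targets": "0.3 0 0 0 0;0.3 0 0 0 0;0.3 -5 0 0 0;0.3 -10 0 0 0;0.3 -15 0 0 0;0.3 -20 0 0 0;0.3 -25 0 0 0;0.3 -25 0 0 0;0.3 -18 0 0 0;0.3 -10 0 0 0;0.3 -5 0 0 0;0.3 0 0 0 0",
  "force": 30
}}

```text
clock: 6.18
tool_pos: [0.5102, 0.233, 0.4057]
eef_rot: [0.635, 0.312, -0.634, 0.312]
contact_force: [0.3, -0.4, -0.6]
opening: 0.518
```

```bash
python3 - <<'E'
from plant import r, eyes
from h import *
s=r.get_state(); show(s)
for n in ("wrist","side"):
    p,d=eyes.snapshot(n); cv2.imwrite(f"pics/{n}5.png",p);np.save(f"pics/{n}5.npy",d)
np.save("pics/w5s.npy",np.r_[s["tool_pos"],s["eef_rot"]])
# path to over the socket
print(go(s,[.4842,-.2518,.402]))
E
```

```text
t 6.1833 tcp [0.5102 0.233  0.4057] open 0.5175158189884916 F [ 0.2712 -0.3886 -0.5935]
xyz axes cols
 [[ 0.0011  0.7924 -0.61  ]
 [ 0.0005 -0.61   -0.7924]
 [-1.      0.0006 -0.0011]] q [-0.3586  0.6066 -0.2515  1.7598  0.1995  0.7988 -1.3626]
[  3.4164 275.0846 400.0714]
```

View pics/wrist5.png

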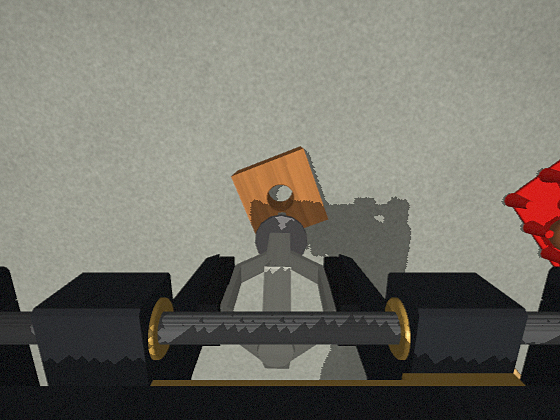

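View pics/side5.png

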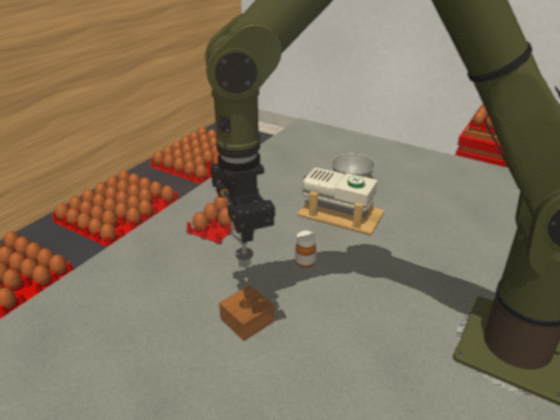

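Beater lifted and hanging upright; the flange is visible at (280,235). I measure it in the tool frame for offset and tilt.

```bash
cat > inhand.py <<'E'
from h import *
from scipy.optimize import least_squares
def inhand(eyes,D):
    p=eyes.camera_params("wrist");K,Tt=p["intrinsics"],p["T_tool_cam"]
    vv,uu=np.mgrid[190:300,220:345]; vv,uu=vv.ravel(),uu.ravel(); z=D[vv,uu]
    X=np.c_[(uu-K[0,2])/K[0,0]*z,(vv-K[1,2])/K[1,1]*z,z]@Tt[:3,:3].T+Tt[:3,3]
    F=X[(z>0)&(X[:,0]>.205)&(X[:,0]<.235)&(np.abs(X[:,1])<.03)&(np.abs(X[:,2])<.03)]
    h,e=np.histogram(F[:,0],bins=np.arange(.205,.235,.002));print("flange x hist",h,e[0])
    m=np.median(F[:,0]);F=F[np.abs(F[:,0]-m)<.003];print("flange x",m,len(F), F[:,1:].min(0),F[:,1:].max(0))
    # outer boundary: per-angle max radius
    c=np.zeros(2)
    for _ in range(6):
        y=F[:,1:]-c; th=np.arctan2(y[:,1],y[:,0]); rr=np.hypot(*y.T)
        bn=((th+np.pi)/(2*np.pi)*48).astype(int)%48; E=[]
        for b in range(48):
            k=np.nonzero(bn==b)[0]
            if len(k)>4:
                j=k[rr[k].argsort()[-2]]
                if rr[j]>.014: E.append(F[j,1:])
        E=np.array(E); sol=least_squares(lambda c:np.hypot(*(E-c).T)-.018,c,loss="soft_l1",f_scale=.0007); c=sol.x
    print("flange centre tool y,z mm",c*1000,"n",len(E),"res",np.abs(sol.fun).mean()*1000)
    A=np.c_[F[:,1:],np.ones(len(F))]; s=np.linalg.lstsq(A,F[:,0],rcond=None)[0]; print("tilt slope y,z deg",np.degrees(s[:2]))
E
python3 - <<'E'
from plant import eyes
from inhand import *
inhand(eyes,np.load("pics/wrist5.npy"))
inhand(eyes,np.load("pics/w4.npy"))
E
```

```text
flange x hist [   0    0    0    0   61 1038  122   14    0    0    0    0    0    0] 0.205
flange x 0.21606158745518503 1221 [-0.0169 -0.0164] [0.018  0.0113]
flange centre tool y,z mm [0.6489 1.5579] n 34 res 0.4541958053792638
tilt slope y,z deg [-1.1075 -0.6473]
flange x hist [   0    0    0    0   14  922  268  894 2878   30    0    0    0    0] 0.205
flange x 0.22120763098653878 3819 [-0.03 -0.03] [0.03 0.03]
flange centre tool y,z mm [ -6.9652 -11.8174] n 44 res 12.168304118449893
tilt slope y,z deg [0.013  0.0258]
```

Request:
{"api": "carry_out", "payload": {
  "targets": "0.3 0 0 0 0.063;0.3 0 4.3 6 0;0.3 0 10.7 15 0;0.3 0 17 24 0;0.3 0 21.4 30.1 0;0.3 0 21.4 30.1 0;0.3 0 21.4 30.1 0;0.3 0 21.4 30.1 0;0.3 0 21.4 30.1 0;0.3 0 21.4 30.1 0;0.3 0 21.4 30.1 0;0.3 0 21.4 30.1 0;0.3 0 21.4 30.1 0;0.3 0 21.4 30.1 0;0.3 0 21.4 30.1 0;0.3 0 17 24 0;0.3 0 10.7 15 0;0.3 0 4.3 6 0;0.3 0 0 0 0;0.3 0 0 0 0"
}}

```text
clock: 7.95
tool_pos: [0.4581, -0.28, 0.4044]
eef_rot: [-0.644, -0.293, 0.644, -0.292]
contact_force: [-0.4, 1.1, 0.1]
opening: 0.514
```

```bash
python3 - <<'E'
from plant import r, eyes
from inhand import *
s=r.get_state(); show(s)
p,d=eyes.snapshot("wrist"); cv2.imwrite(f"pics/w6.png",p);np.save(f"pics/w6.npy",d)
np.save("pics/w6s.npy",np.r_[s["tool_pos"],s["eef_rot"]])
inhand(eyes,d)
K,T=cam(eyes,"wrist",s);print(proj(K,T,[[.4842,-.2518,.125]]))
E
```

```text
t 7.95 tcp [ 0.4581 -0.28    0.4044] open 0.5142356636531109 F [-0.4092  1.0697  0.1032]
xyz axes cols
 [[-0.001   0.7534 -0.6576]
 [ 0.0016 -0.6576 -0.7534]
 [-1.     -0.0018 -0.0006]] q [ 0.6455  0.5822 -0.2942  1.8283  0.2304  0.766  -0.4877]
flange x hist [   0    0    0    0   78 1000  137   16    2    0    0    0    0    0] 0.205
flange x 0.21610457837257044 1215 [-0.0169 -0.0165] [0.018 0.011]
flange centre tool y,z mm [0.6024 1.5512] n 34 res 0.42905620500180214
tilt slope y,z deg [-1.2037 -0.5639]
[[281.2845 170.4396]]
```

View pics/w6.png

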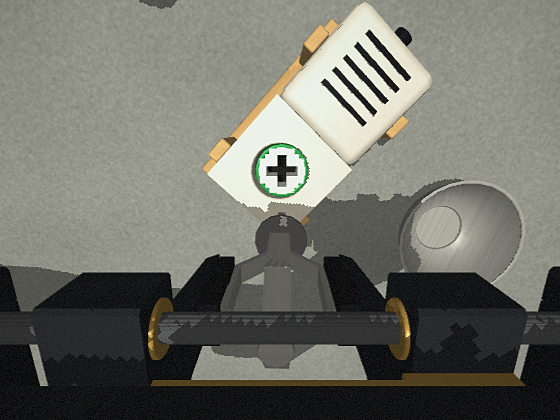

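The socket is at (281,170), its cross now square to the gripper. I measure it again at this yaw so that camera bias cancels.

```bash
python3 - <<'E'
from plant import r, eyes
from h import *
a=np.load("pics/w6s.npy"); st={"tool_pos":a[:3],"eef_rot":a[3:]}
K,T=cam(eyes,"wrist",st); p=cv2.imread("pics/w6.png"); hsv=cv2.cvtColor(p,cv2.COLOR_BGR2HSV)
M=R.from_quat(st["eef_rot"]).as_matrix()
g=cv2.inRange(hsv,(50,100,30),(90,255,255)); g[:130]=0;g[205:]=0;g[:,:240]=0;g[:,325:]=0
v,u=np.nonzero(g);W=plane(K,T,np.c_[u,v],.125)[:,:2]
c,rad=cv2.minEnclosingCircle(W.astype(np.float32));print("ring",len(u),c,rad)
print(cv2.fitEllipse(cv2.convexHull(W.astype(np.float32))))
c=np.array(c)
vv,uu=np.mgrid[130:210:1/4,240:325:1/4]
big=cv2.remap(p,uu.astype(np.float32),vv.astype(np.float32),cv2.INTER_LINEAR).max(2)
PW=plane(K,T,np.c_[uu.ravel(),vv.ravel()],.125)[:,:2]
inr=np.hypot(*(PW-c).T)<.0165
print(np.percentile(big.ravel()[inr],[10,20,30,40,50,70]))
for th in (130,160,190,210):
    m=(big.ravel()<th)&inr
    n,l,s,_=cv2.connectedComponentsWithStats(m.reshape(big.shape).astype(np.uint8)); i=1+s[1:,4].argmax(); k=(l==i).ravel()
    cc,an,ext=cross(PW[k],c); print(th,k.sum(),cc,np.degrees(an),ext, "tool yz",(M.T@(np.r_[cc,.125]-st["tool_pos"]))*1000)
print("tool y dir",np.degrees(np.arctan2(M[1,1],M[0,1])))
cv2.imwrite("pics/w6c.png",cv2.resize(p[130:260,230:330],None,fx=4.5,fy=4.5,interpolation=cv2.INTER_CUBIC))
E
```

```text
ring 460 (0.4842226803302765, -0.2514384686946869) 0.02269783616065979
((0.4842986464500427, -0.2516944110393524), (0.043741997331380844, 0.044657059013843536), 157.0879669189453)
[ 28.  38. 105. 146. 242. 243.]
130 7214 [ 0.4844 -0.2517] -41.34867036995516 [0.025  0.0255] tool yz [279.3716   1.6358 -38.4519]
160 7963 [ 0.4842 -0.2518] -41.26342283672409 [0.0257 0.0264] tool yz [279.3716   1.5777 -38.2338]
190 8468 [ 0.4842 -0.252 ] -41.261856423725014 [0.0263 0.0266] tool yz [279.3713   1.6689 -38.1261]
210 8795 [ 0.4842 -0.252 ] -41.206825242634466 [0.0267 0.027 ] tool yz [279.3713   1.6716 -38.12  ]
tool y dir -41.11721704185958
```

View pics/w6c.png

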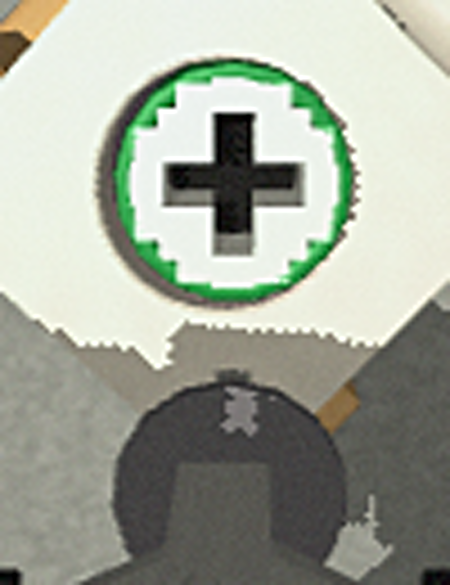

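```bash
python3 - <<'E'
from plant import r, eyes
from h import *
p=eyes.camera_params("wrist");K,Tt=p["intrinsics"],p["T_tool_cam"]
D=np.load("pics/w6.npy"); im=cv2.imread("pics/w6.png")
def fit(v0,v1,u0,u1,lo,hi,msk=None):
    vv,uu=np.mgrid[v0:v1,u0:u1]; vv,uu=vv.ravel(),uu.ravel(); z=D[vv,uu]
    X=np.c_[(uu-K[0,2])/K[0,0]*z,(vv-K[1,2])/K[1,1]*z,z]@Tt[:3,:3].T+Tt[:3,3]
    F=X[(z>0)&(X[:,0]>lo)&(X[:,0]<hi)]
    for _ in range(3):
        A=np.c_[F[:,1:],np.ones(len(F))]; s=np.linalg.lstsq(A,F[:,0],rcond=None)[0]; e=F[:,0]-A@s; F=F[np.abs(e)<2.5*e.std()+1e-4]
    print(len(F),np.degrees(s[:2]),s[2],e.std())
fit(130,210,240,325,.27,.286)   # rim
fit(100,215,200,400,.285,.30)   # mixer top
fit(0,200,0,180,.39,.42) # table
a=np.load("pics/w6s.npy");M=R.from_quat(a[3:]).as_matrix();print("tool x",M[:,0])
# stem bump: points beyond flange
vv,uu=np.mgrid[205:225,262:300]; vv,uu=vv.ravel(),uu.ravel(); z=D[vv,uu]
X=np.c_[(uu-K[0,2])/K[0,0]*z,(vv-K[1,2])/K[1,1]*z,z]@Tt[:3,:3].T+Tt[:3,3]
k=(X[:,0]>.221)&(X[:,0]<.262); print(np.c_[uu,vv,X*1000][k])
E
```

```text
1685 [-0.0785  0.0253] 0.27869658197988767 0.0006988195011519428
11291 [-0.0099 -0.0043] 0.29065488921255944 0.0008111104543715768
35418 [-0.0883 -0.0248] 0.403568122021789 0.0007740992404804312
tool x [-0.001   0.0016 -1.    ]
[[278.     212.     246.9232  -1.123  -10.7278]
 [279.     212.     246.7122  -0.359  -10.7834]
 [280.     212.     246.9761   0.4054 -10.7132]
 [281.     212.     246.5328   1.1665 -10.8304]
 [282.     212.     248.0121   1.945  -10.4381]
 [283.     212.     247.6956   2.7083 -10.5217]
 [284.     212.     247.0895   3.4645 -10.6821]
 [278.     213.     243.6165  -1.1145 -10.8246]
 [279.     213.     243.5573  -0.3608 -10.8402]
 [280.     213.     244.659    0.397  -10.5441]
 [281.     213.     245.0178   1.1568 -10.4475]
 [282.     213.     245.435    1.9197 -10.3352]
 [283.     213.     245.3258   2.678  -10.3643]
 [284.     213.     243.0193   3.3975 -10.9833]
 [285.     213.     245.2055   4.1944 -10.3961]
 [278.     214.     240.6185  -1.1068 -10.8589]
 [279.     214.     241.2612  -0.3621 -10.6839]
 [282.     214.     241.1023   1.8757 -10.7263]
 [283.     214.     241.4153   2.626  -10.6409]
 [284.     214.     240.3676   3.3549 -10.9256]
 [285.     214.     242.7635   4.1479 -10.2737]
 [275.     215.     221.1665  -3.0911 -15.446 ]
 [264.     220.     221.0782 -10.6104 -11.9338]]
```

The held beater leans about 1.2° in the jaw direction; the stem near its tip is at tool (1.5, 1.4) mm and the socket at (1.6, −38.2). I shift −39.6 mm along tool z, then check before going down.

Request:
{"api": "carry_out", "payload": {
  "targets": "0.3 0 0 -6 0;0.3 0 0 -13 0;0.3 0 0 -12 0;0.3 0 0 -6 0;0.3 0 0 -2.6 0;0.3 0 0 0 0;0.3 0 0 0 0"
}}

```text
clock: 8.58
tool_pos: [0.4843, -0.2511, 0.4049]
eef_rot: [-0.644, -0.292, 0.644, -0.292]
contact_force: [-0.2, -0.3, -1.1]
opening: 0.515
```

```bash
python3 - <<'E'
from plant import r, eyes
from inhand import *
s=r.get_state(); show(s)
p,d=eyes.snapshot("wrist"); cv2.imwrite(f"pics/w7.png",p);np.save(f"pics/w7.npy",d)
p2,_=eyes.snapshot("side"); cv2.imwrite("pics/s7.png",cv2.resize(p2[120:240,280:430],None,fx=5,fy=5,interpolation=cv2.INTER_CUBIC))
a=np.load("pics/w6s.npy");M=R.from_quat(a[3:]).as_matrix();print("moved mm",M.T@(s["tool_pos"]-a[:3])*1000)
M=R.from_quat(s["eef_rot"]).as_matrix();print("socket in tool",M.T@(np.array([.4842,-.2519,.125])-s["tool_pos"])*1000)
inhand(eyes,d)
E
```

```text
t 8.5833 tcp [ 0.4843 -0.2511  0.4049] open 0.5153569900836213 F [-0.1908 -0.3205 -1.1168]
xyz axes cols
 [[-0.0004  0.7528 -0.6583]
 [-0.0004 -0.6583 -0.7528]
 [-1.     -0.0001  0.0006]] q [ 0.5703  0.5914 -0.2874  1.8038  0.2276  0.779  -0.5522]
moved mm [ -0.4864   0.7086 -39.0223]
socket in tool [279.8597   0.4644   0.5181]
flange x hist [   0    0    0    0   67 1032  119   17    0    0    0    0    0    0] 0.205
flange x 0.2160705797851617 1218 [-0.0168 -0.0168] [0.018  0.0112]
flange centre tool y,z mm [0.6269 1.5857] n 34 res 0.45043976215797876
tilt slope y,z deg [-1.1107 -0.6747]
```

View pics/w7.png

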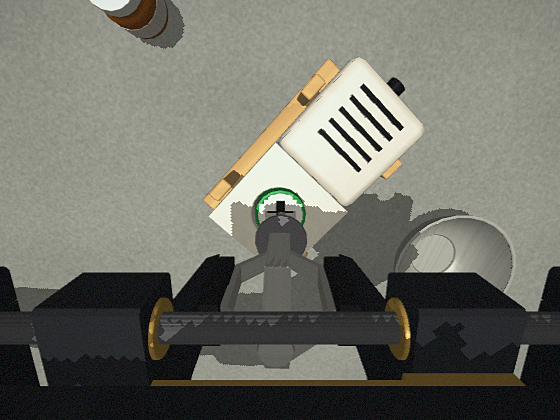

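View pics/s7.png

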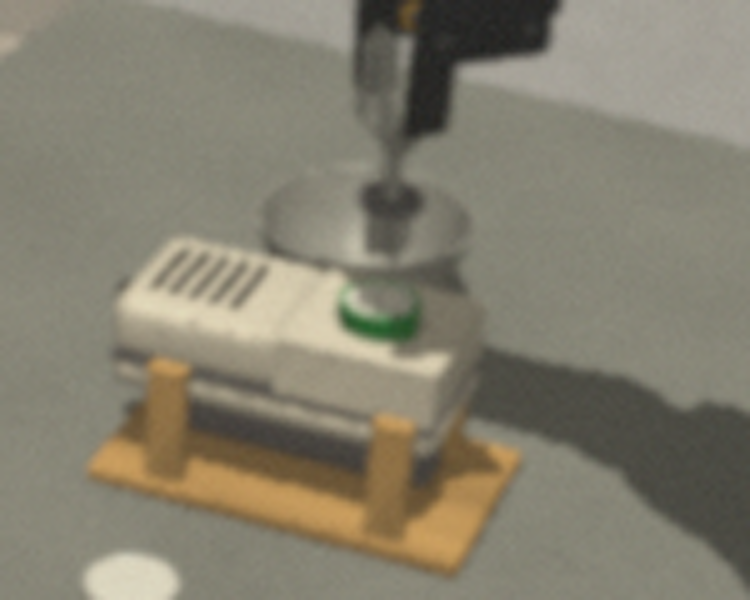

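```bash
python3 - <<'E'
from plant import r, eyes
from h import *
from scipy.optimize import least_squares
pr=eyes.camera_params("wrist");K,Tt=pr["intrinsics"],pr["T_tool_cam"]
def pl(uv,x):
    d=np.c_[(uv-K[:2,2])/K[0,0],np.ones(len(uv))]@Tt[:3,:3].T; t=(x-Tt[0,3])/d[:,0]; return (Tt[:3,3]+t[:,None]*d)[:,1:]*1000
def ring(n,x,box):
    p=cv2.imread(f"pics/{n}.png");hsv=cv2.cvtColor(p,cv2.COLOR_BGR2HSV); g=cv2.inRange(hsv,(50,80,30),(90,255,255))
    v0,v1,u0,u1=box; m=np.zeros_like(g);m[v0:v1,u0:u1]=g[v0:v1,u0:u1]
    v,u=np.nonzero(m);W=pl(np.c_[u,v].astype(float),x);c=(W.min(0)+W.max(0))/2; c[1]=W[:,1].min()+22.5
    for _ in range(6):
        y=W-c;b=((np.arctan2(y[:,1],y[:,0])+np.pi)/(2*np.pi)*72).astype(int)%72;rr=np.hypot(*y.T);E=[W[k[rr[k].argmax()]] for i in range(72) for k in [np.nonzero(b==i)[0]] if len(k)]
        E=np.array(E);f=least_squares(lambda c:np.hypot(*(E-c).T)-22.5,c,loss="soft_l1",f_scale=.4);c=f.x
    print(n,"ring tool yz",c,len(E),np.abs(f.fun).mean())
ring("w6",.2794,(130,205,240,325)); ring("w7",.2799,(180,240,240,325))
p=cv2.imread("pics/w7.png");D=np.load("pics/w7.npy")
print(p[196:222,268:296].max(2))
vv,uu=np.mgrid[198:225,262:300]; vv,uu=vv.ravel(),uu.ravel(); z=D[vv,uu]
X=np.c_[(uu-K[0,2])/K[0,0]*z,(vv-K[1,2])/K[1,1]*z,z]@Tt[:3,:3].T+Tt[:3,3]
k=(X[:,0]>.23)&(X[:,0]<.26); print(np.c_[uu,vv,X*1000][k])
cv2.imwrite("pics/w7c.png",cv2.resize(p[170:260,235:330],None,fx=6,fy=6,interpolation=cv2.INTER_CUBIC))
E
```

```text
w6 ring tool yz [  1.5298 -38.4023] 72 0.4411821729124894
w7 ring tool yz [ 0.0754 -1.0569] 49 0.5670548118153984
[[157 183 249 251 246 246 244 245 244 243 243 244 242 242 245 243 244 244
  246 245 244 249 255 242 173 154 174 174]
 [255 255 247 244 242 244 242 243 242 241 243 243 244 244 243 243 243 244
  243 244 244 244 247 255 230 162 156 164]
 [252 249 244 243 243 244 243 245 244 245 244 245 248 244 244 244 244 244
  243 244 243 243 244 251 225 154 146 155]
 [242 246 244 244 243 243 245 247 249 254 255 255 255 254 253 255 251 247
  243 243 243 242 244 247 206 145 159 172]
 [249 244 242 243 243 244 246 254 229 221 229 230 224 236 232 227 221 249
  246 245 243 243 243 244 249 253 255 255]
 [245 244 244 247 246 246 252 242  99  18  26  26  28  28  36  24  41 250
  250 244 242 244 244 244 245 245 247 255]
 [245 245 248 253 254 253 255 255 111   1   4  17   8   8  10   1  29 255
  252 245 245 245 244 242 244 245 245 250]
 [251 251 255 177 135 255 189 144  61   3  27  23  29  21  25  10  33 255
  255 255 253 250 248 250 249 250 251 254]
 [253 255 184 139 143 150 152 147  63  17  27  29 
[... 2365 characters left out ...]
247.3359   3.4703 -10.6131]
 [278.     213.     245.174   -1.1174 -10.4027]
 [279.     213.     244.1132  -0.359  -10.6873]
 [280.     213.     243.9478   0.3957 -10.7314]
 [281.     213.     245.0873   1.1588 -10.4252]
 [282.     213.     244.3973   1.9101 -10.6102]
 [283.     213.     243.354    2.6519 -10.89  ]
 [284.     213.     244.0159   3.4162 -10.7121]
 [285.     213.     245.6735   4.2055 -10.2667]
 [278.     214.     239.9855  -1.1035 -11.0274]
 [279.     214.     240.8872  -0.3608 -10.7819]
 [282.     214.     240.5817   1.8716 -10.8642]
 [283.     214.     242.0838   2.6368 -10.4554]
 [284.     214.     241.4203   3.3746 -10.6356]
 [285.     214.     242.9362   4.153  -10.2231]]
```

View pics/w7c.png

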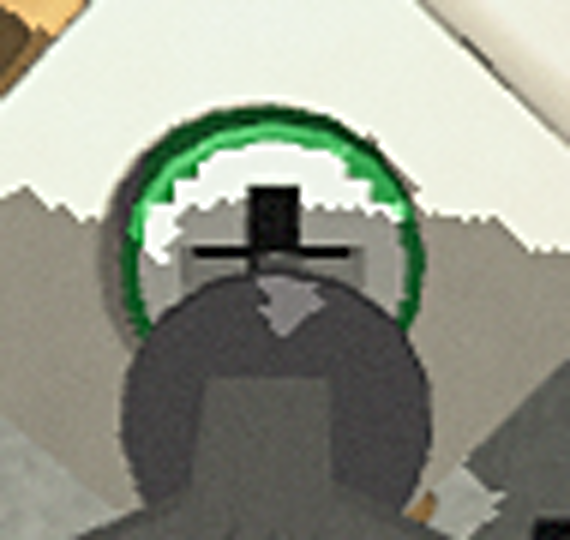

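In this picture the slot centre is at tool (0.85, 1.05) and the stem at (1.5, 1.35), so I correct by about −0.4 and −0.3 mm (splitting the lean). I then descend to just above the rim.

Request:
{"api": "carry_out", "payload": {
  "targets": "0.3 0 -0.4 -0.3 0;0.3 5 0 0 0;0.3 8 0 0 0;0.3 7 0 0 0;0.3 3 0 0 0;0.3 0 0 0 0;0.3 0 0 0 0;0.3 0 0 0 0"
}}

```text
clock: 9.35
tool_pos: [0.4843, -0.2508, 0.382]
eef_rot: [0.644, 0.292, -0.644, 0.292]
contact_force: [-0.5, -0.1, -1.1]
opening: 0.516
```

```bash
python3 - <<'E'
from plant import r, eyes
from inhand import *
s=r.get_state(); show(s)
p,d=eyes.snapshot("wrist"); cv2.imwrite(f"pics/w8.png",p);np.save(f"pics/w8.npy",d)
cv2.imwrite("pics/w8c.png",cv2.resize(p[170:260,235:330],None,fx=6,fy=6,interpolation=cv2.INTER_CUBIC))
M=R.from_quat(s["eef_rot"]).as_matrix();print("socket in tool",M.T@(np.array([.4842,-.2519,.125])-s["tool_pos"])*1000, "y dir",np.degrees(np.arctan2(M[1,1],M[0,1])))
inhand(eyes,d)
print(p[196:216,268:296].max(2))
E
```

```text
t 9.35 tcp [ 0.4843 -0.2508  0.382 ] open 0.5158149074941193 F [-0.5317 -0.0996 -1.0907]
xyz axes cols
 [[ 0.0002  0.7525 -0.6586]
 [-0.     -0.6586 -0.7525]
 [-1.      0.0002 -0.0001]] q [ 0.5625  0.6217 -0.2769  1.83    0.243   0.7227 -0.5674]
socket in tool [256.9651   0.622    0.9227] y dir -41.196654609899475
flange x hist [   0    0    0    0   77 1017  121   17    0    0    0    0    0    0] 0.205
flange x 0.21605008272716567 1219 [-0.0168 -0.0166] [0.018  0.0109]
flange centre tool y,z mm [0.6118 1.5032] n 34 res 0.45887020041544174
tilt slope y,z deg [-1.1142 -0.548 ]
[[ 77  76  73  76  72  72  70  53  38  60 100 135 143 138 112  76  57  56
   53  61  55  60  55  51  64 186 255 254]
 [ 80  70  52  60  62 128 143 146 189 205 201 200 204 198 196 193 192 167
  146 112  95  61  52  52  50  54 135 254]
 [ 62  79 145 202 207 207 211 212 211 208 198 190 179 182 190 192 197 200
  194 187 187 182 169 112  57  48  52  50]
 [135 195 211 215 216 200 187 177 168 157 147 169 168 172 145 145 154 159
  166 175 184 184 187 177 163 104  59  45]
 [202 213 186 157 152 141 133 159 193 226 255 25
[... 1124 characters left out ...]
153 153 146 148 150 152 157 123  51   2  18  32  26  19  14  28  10 122
  150 151 146 150 146 147 141 150 147 147]
 [148 150 146 149 148 148 155 123  48  19  22   2  19  12  23  10   0 121
  150 151 149 147 146 145 150 148 149 146]
 [146 151 149 151 144 151 159 128  48  20  41  66  61  94  79  52  34 109
  149 151 148 152 149 151 149 148 149 153]
 [150 145 151 149 151 151 161 122  47  26  78  84  86  79  82  81  81 109
  148 155 153 152 150 149 147 147 149 150]
 [148 149 148 149 155 152 165 129  49  25  74  67  68  58  58  71  74 111
  154 158 154 153 151 150 152 149 150 149]
 [150 152 155 158 167 143 112  93  51  45  49  44  50  52  39  39  42  69
   76 125 133 157 159 158 152 148 148 147]]
```

View pics/w8c.png

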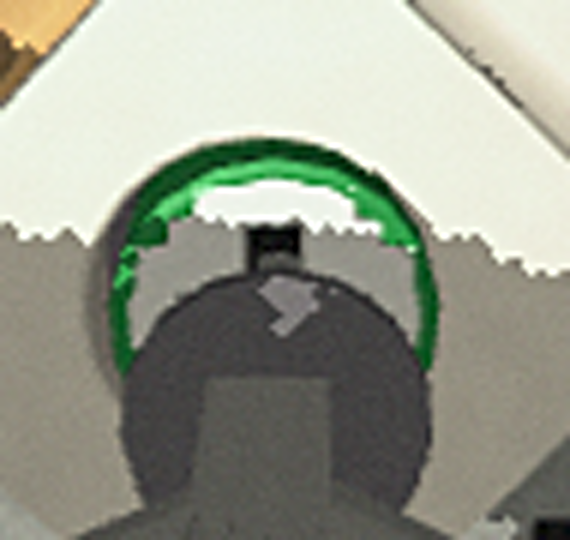

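Slot centre at column 280.0, stem at about 281.4: still about 0.9 mm off in tool y, z is good. Correcting y.

Request:
{"api": "carry_out", "payload": {
  "targets": "0.3 0 -0.8 0 0;0.3 0 0 0 0;0.3 0 0 0 0;0.3 0 0 0 0"
}}

```text
clock: 9.73
tool_pos: [0.4836, -0.2502, 0.3821]
eef_rot: [0.644, 0.292, -0.644, 0.292]
contact_force: [-0.6, -0.5, -1.4]
opening: 0.522
```

```bash
python3 - <<'E'
from plant import r, eyes
from inhand import *
s=r.get_state(); show(s)
p,d=eyes.snapshot("wrist"); cv2.imwrite(f"pics/w9.png",p)
M=R.from_quat(s["eef_rot"]).as_matrix();print("socket in tool",M.T@(np.array([.4842,-.2519,.125])-s["tool_pos"])*1000)
print(p[203:216,268:296].max(2))
E
```

```text
t 9.7333 tcp [ 0.4836 -0.2502  0.3821] open 0.5215947835715897 F [-0.6442 -0.4608 -1.3908]
xyz axes cols
 [[ 0.0003  0.7525 -0.6586]
 [-0.0002 -0.6586 -0.7525]
 [-1.      0.0003 -0.    ]] q [ 0.5621  0.6205 -0.2768  1.8325  0.2432  0.7212 -0.5681]
socket in tool [257.0724   1.4698   0.8814]
[[201 251 247 244 244 243 243 242 244 243 244 244 243 241 244 244 243 241
  242 242 242 244 243 241 242 245 255 180]
 [189 250 246 244 244 244 243 244 243 243 244 243 243 243 243 244 241 242
  243 243 243 242 242 243 241 244 255 178]
 [158 253 253 250 250 248 247 248 250 250 247 247 248 246 247 247 246 244
  245 244 243 243 243 244 244 246 254 144]
 [155 139 252 255 174 246 255 255 177 252 255 255 255 255 255 255 255 255
  255 249 246 246 249 245 245 244 251 210]
 [147 139 143 142 141 132 255 183 111 141 159 105  88 143 159 102 144 148
  128 250 255 255 170 245 253 253 255 255]
 [149 150 145 144 149 145 152 151 121  45  15  22   3  21  21   7  14   4
   85 140 255 187 134 136 255 182 135 251]
 [151 152 144 150 148 147 147 153 135  52   6  15  15  15  28  13   0   0
  102 148 148 142 140 142 144 139 141 144]
 [147 150 145 151 149 150 147 153 136  57  15  25  18  17  30  25  11   2
  101 144 151 148 152 144 149 144 145 147]
 [148 149 146 144 146 152 150 155 131  54   8  14  12  12  19  17  18  10
  106 154 153 144 144 150 150 151 147 151]
 [148 151 151 148 148 150 153 158 133  58  44  65  72  90  80  49  48  24
  105 151 150 147 150 151 149 146 151 147]
 [149 148 146 146 153 149 148 155 136  50  70  81  85  85  86  86  85  52
   78 151 149 150 148 148 148 148 151 149]
 [146 149 149 150 151 153 157 163 140  57  69  63  59  55  63  67  81  46
   80 150 159 149 153 153 149 146 150 150]
 [150 153 156 164 166 137 106 101  84  45  53  47  54  50  52  54  49  36
   50 128 133 157 162 154 152 150 149 146]]
```

Aligned now (slot 281.1, stem about 281.4). Inserting in force-checked steps.

Request:
{"api": "carry_out", "payload": {
  "targets": "0.3 3 0 0 0;0.3 3 0 0 0;0.3 3 0 0 0;0.3 3 0 0 0;0.3 3 0 0 0;0.3 0 0 0 0;0.3 0 0 0 0"
}}

```text
clock: 10.37
tool_pos: [0.4836, -0.2502, 0.3666]
eef_rot: [-0.644, -0.292, 0.644, -0.292]
contact_force: [-0.4, 0.5, 0.2]
opening: 0.518
```

```bash
python3 - <<'E'
from plant import r, eyes
from inhand import *
s=r.get_state(); show(s)
p,d=eyes.snapshot("wrist"); cv2.imwrite(f"pics/w10.png",p)
cv2.imwrite("pics/w10c.png",cv2.resize(p[170:260,235:330],None,fx=6,fy=6,interpolation=cv2.INTER_CUBIC))
inhand(eyes,d)
E
```

```text
t 10.3667 tcp [ 0.4836 -0.2502  0.3666] open 0.5184779093606168 F [-0.4152  0.4793  0.2455]
xyz axes cols
 [[-0.0005  0.7526 -0.6585]
 [ 0.0002 -0.6585 -0.7526]
 [-1.     -0.0005  0.0002]] q [ 0.5563  0.6422 -0.2684  1.8481  0.2538  0.6852 -0.5776]
flange x hist [   0    0    0    0   83 1008  126   19    0    0    0    0    0    0] 0.205
flange x 0.21608582482857253 1219 [-0.0167 -0.0167] [0.018  0.0109]
flange centre tool y,z mm [0.6081 1.5576] n 34 res 0.46090984851903327
tilt slope y,z deg [-1.2496 -0.7293]
```

View pics/w10c.png

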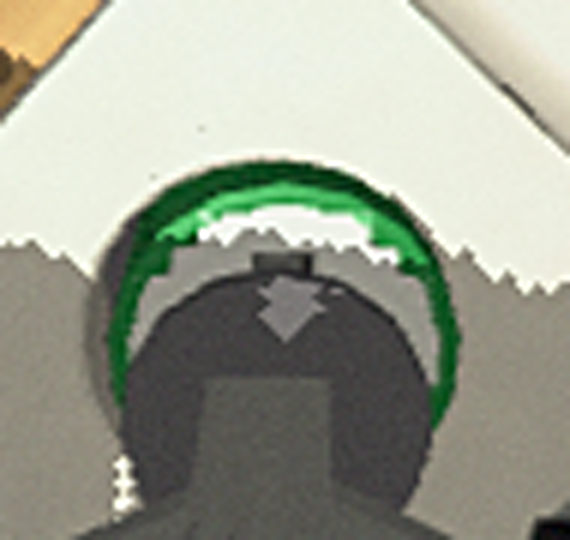

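Stem 10 mm in with no force, so it is meshed. Continuing down to the ejector.

Request:
{"api": "carry_out", "payload": {
  "targets": "0.3 2.5 0.2 0 0;0.3 2.5 0.2 0 0;0.3 2.5 0 0 0;0.3 2.5 0 0 0;0.3 2.5 0 0 0;0.3 2.5 0 0 0;0.3 0 0 0 0;0.3 0 0 0 0"
}}

```text
clock: 11.08
tool_pos: [0.4839, -0.2505, 0.3521]
eef_rot: [0.644, 0.292, -0.644, 0.292]
contact_force: [-0.8, -0.3, 1.0]
opening: 0.52
```

Request:
{"api": "carry_out", "payload": {
  "targets": "0.3 1 0 0 0;0.3 1 0 0 0;0.3 1 0 0 0;0.3 1 0 0 0;0.3 0 0 0 0;0.3 0 0 0 0",
  "force": 35
}}

```text
clock: 11.58
tool_pos: [0.4839, -0.2505, 0.348]
eef_rot: [0.644, 0.292, -0.644, 0.292]
contact_force: [-0.8, 0.4, 4.8]
opening: 0.519
```

Request:
{"api": "carry_out", "payload": {
  "targets": "0.3 1 0 0 0;0.3 0 0 0 0;0.3 0 0 0 0"
}}

```text
clock: 11.83
tool_pos: [0.4839, -0.2505, 0.3471]
eef_rot: [0.644, 0.292, -0.644, 0.292]
contact_force: [-0.0, 1.2, 4.8]
opening: 0.519
```

Request:
{"api": "carry_out", "payload": {
  "targets": "0.3 1 0 0 0;0.3 0 0 0 0;0.3 0 0 0 0"
}}

```text
clock: 12.08
tool_pos: [0.484, -0.2504, 0.3469]
eef_rot: [0.644, 0.292, -0.644, 0.292]
contact_force: [-1.9, 0.4, 12.4]
opening: 0.518
```

```bash
python3 - <<'E'
from plant import r, eyes
from inhand import *
s=r.get_state(); show(s)
p,d=eyes.snapshot("wrist"); cv2.imwrite(f"pics/w11.png",p)
cv2.imwrite("pics/w11c.png",cv2.resize(p[170:260,235:330],None,fx=6,fy=6,interpolation=cv2.INTER_CUBIC))
inhand(eyes,d)
E
```

```text
t 12.0833 tcp [ 0.484  -0.2504  0.3469] open 0.5181535838669734 F [-1.9191  0.4317 12.3543]
xyz axes cols
 [[ 0.0006  0.7524 -0.6587]
 [-0.0006 -0.6587 -0.7524]
 [-1.      0.0008 -0.    ]] q [ 0.548   0.671  -0.256   1.8658  0.2683  0.6374 -0.5906]
flange x hist [   0    0    0    0   93 1016  102  311  539   37   36   31   39 1030] 0.205
flange x 0.2321691595045518 2533 [-0.03 -0.03] [0.03  0.026]
flange centre tool y,z mm [  0.5159 -12.3573] n 40 res 12.071041323151668
tilt slope y,z deg [0.0147 0.168 ]
```

View pics/w11c.png

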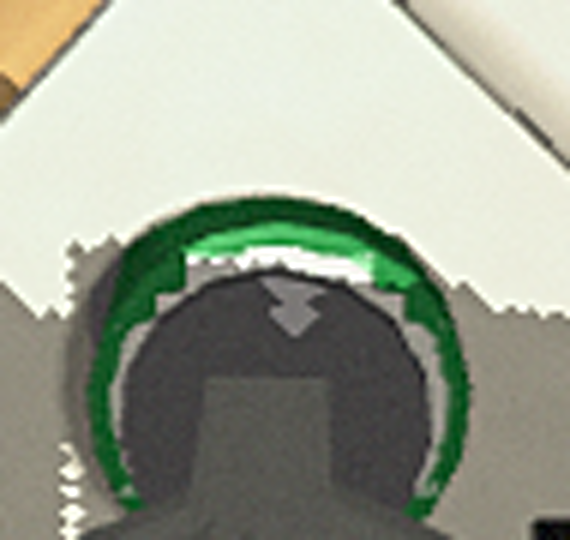

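Force rises sharply at TCP z 0.3469 (home expected at 0.347), and the flange is on the rim. Pressing a bit more firmly.

Request:
{"api": "carry_out", "payload": {
  "targets": "0.3 0.7 0 0 0;0.3 0 0 0 0;0.3 0 0 0 0;0.3 0 0 0 0"
}}

```text
clock: 12.47
tool_pos: [0.484, -0.2504, 0.3468]
eef_rot: [0.644, 0.292, -0.644, 0.293]
contact_force: [-3.9, 2.2, 16.7]
opening: 0.521
```

Request:
{"api": "carry_out", "payload": {
  "targets": "0.3 0.3 0 0 0;0.3 0 0 0 0;0.3 0 0 0 0;0.3 0 0 0 0"
}}

```text
clock: 12.8
tool_pos: [0.484, -0.2504, 0.3467]
eef_rot: [0.644, 0.292, -0.644, 0.293]
contact_force: [-4.1, 2.6, 19.6]
opening: 0.516
```

```bash
python3 - <<'E'
from plant import r, eyes
from inhand import *
for n in ("wrist","side"):
    s=r.get_state(); print(s["clock"],s["tool_pos"],s["contact_force"],s["moment"],s["opening"])
    p,d=eyes.snapshot(n); cv2.imwrite(f"pics/{n}12.png",p)
    if n=="wrist":D=d
    else: cv2.imwrite("pics/s12c.png",cv2.resize(p[120:240,280:430],None,fx=5,fy=5,interpolation=cv2.INTER_CUBIC))
pr=eyes.camera_params("wrist");K,Tt=pr["intrinsics"],pr["T_tool_cam"]
vv,uu=np.mgrid[170:300,220:345]; vv,uu=vv.ravel(),uu.ravel(); z=D[vv,uu]
X=np.c_[(uu-K[0,2])/K[0,0]*z,(vv-K[1,2])/K[1,1]*z,z]@Tt[:3,:3].T+Tt[:3,3]
rr=np.hypot(X[:,1]-.0007,X[:,2]-.0015)
f=(rr<.016)&(np.abs(X[:,0]-.216)<.003);g=(rr>.0185)&(rr<.0225)&(np.abs(X[:,0]-.222)<.003)
print("flange top x",np.median(X[f,0]),f.sum(),"rim x",np.median(X[g,0]),g.sum())
E
```

```text
12.8 [ 0.484  -0.2504  0.3467] [-4.0541  2.5956 19.5899] [0.6331 1.1029 0.0291] 0.5156617011057492
12.85 [ 0.484  -0.2504  0.3467] [-3.5488  2.2481 18.332 ] [0.5725 1.1009 0.0313] 0.5155308897013199
flange top x 0.21586090266420233 900 rim x 0.2211180948320201 696
```

View pics/s12c.png

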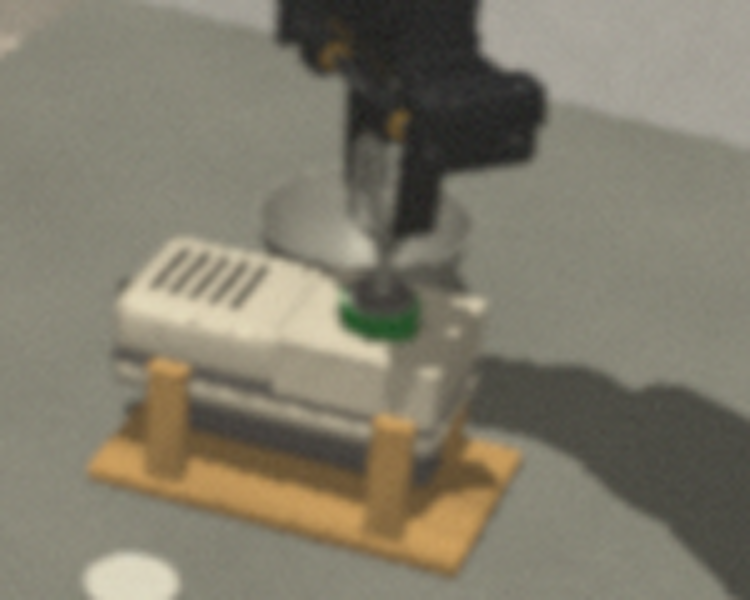

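```bash
cat > gap.py <<'E'
from plant import eyes
from h import *
pr=eyes.camera_params("wrist");K,Tt=pr["intrinsics"],pr["T_tool_cam"]
def gap(D,n,r1,r2):
    vv,uu=np.mgrid[150:300,200:365]; vv,uu=vv.ravel(),uu.ravel(); z=D[vv,uu]
    X=np.c_[(uu-K[0,2])/K[0,0]*z,(vv-K[1,2])/K[1,1]*z,z]@Tt[:3,:3].T+Tt[:3,3]
    rr=np.hypot(X[:,1]-.0007,X[:,2]-.0015)
    f=(rr<.016)&(np.abs(X[:,0]-.216)<.003);g=(rr>r1)&(rr<r2)&(np.abs(X[:,0]-.222)<.0035)
    s=np.linalg.lstsq(np.c_[X[f,1:],np.ones(f.sum())],X[f,0],rcond=None)[0]
    print(n,"top",np.median(X[f,0])*1000,"base",np.median(X[g,0])*1000,g.sum(),"slope",np.degrees(s[:2]))
E
python3 - <<'E'
from gap import *
gap(np.load("pics/w4.npy"),"stand",.020,.04)
E
```

```text
stand top 216.4520855839465 base 221.45455531236456 5640 slope [ 0.2168 -0.1214]
```

Request:
{"api": "carry_out", "payload": {
  "targets": "0.3 0 -0.4 0 0;0.3 0 0 0 0;0.3 0 0 0 0;0.3 0 0 0 0"
}}

```text
clock: 13.23
tool_pos: [0.4839, -0.2503, 0.3468]
eef_rot: [0.644, 0.291, -0.644, 0.293]
contact_force: [-3.2, 0.9, 18.7]
opening: 0.516
```

```bash
python3 - <<'E'
from gap import *
from plant import r
s=r.get_state(); print(s["clock"],s["tool_pos"],s["contact_force"],s["moment"],s["opening"])
p,d=eyes.snapshot("wrist"); np.save("pics/w13.npy",d);cv2.imwrite("pics/w13.png",p); gap(d,"now",.0187,.0225)
E
```

```text
13.2333 [ 0.4839 -0.2503  0.3468] [-3.2414  0.9401 18.7243] [ 0.5249  0.9856 -0.0071] 0.5156459088084812
now top 215.88060008229237 base 221.10136026180538 679 slope [-0.997   0.0175]
```

The flange-to-base gap is 5.2 mm, against 5.0 mm in the stand, so the flange is seated, with a lean of about 1°. I hold for a second to check it stays.

Request:
{"api": "carry_out", "payload": {
  "targets": "0.3 0.2 0 0 0;0.3 0 0 0 0;0.3 0 0 0 0;0.3 0 0 0 0;0.3 0 0 0 0;0.3 0 0 0 0;0.3 0 0 0 0;0.3 0 0 0 0;0.3 0 0 0 0;0.3 0 0 0 0;0.3 0 0 0 0;0.3 0 0 0 0"
}}

```text
clock: 14.28
tool_pos: [0.4839, -0.2502, 0.3467]
eef_rot: [0.644, 0.291, -0.644, 0.293]
contact_force: [-3.5, 1.8, 19.4]
opening: 0.519
```

```bash
python3 - <<'E'
from gap import *
from plant import r
s=r.get_state(); print(s["clock"],s["tool_pos"],s["contact_force"],s["moment"],s["opening"])
p,d=eyes.snapshot("wrist"); cv2.imwrite("pics/w14.png",p); gap(d,"now",.0187,.0225)
p,d=eyes.snapshot("top"); cv2.imwrite("pics/t14.png",p)
E
```

```text
14.2833 [ 0.4839 -0.2502  0.3467] [-3.5353  1.7983 19.4439] [0.5572 1.0713 0.0542] 0.5191050866801262
now top 215.87368338537533 base 221.10058491378365 664 slope [-1.2589 -0.1059]
```

View pics/w14.png

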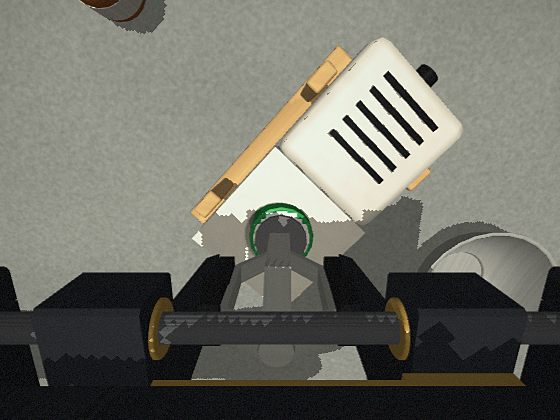

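View pics/t14.png

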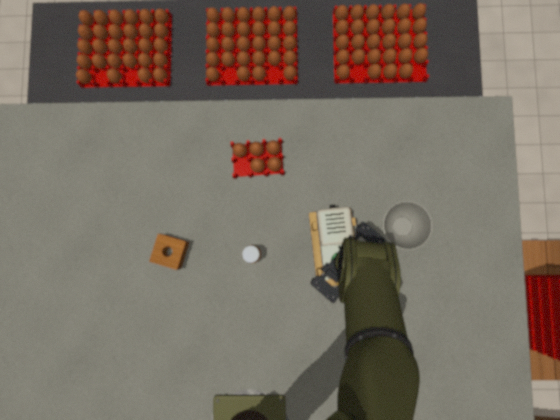

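Steady: 19 N press, no slip, stand empty at (168,251), and the jar, tray and bowl where they were. Handing in.

```bash
python3 -c "
from plant import r
print(r.finish_job()); s=r.get_state(); print(s['clock'],s['tool_pos'],s['contact_force'],s['opening'])"
```

```text
the job is handed in; nothing more can be done
None
the job is handed in; nothing more can be done
```

The beater is out of its stand, meshed with the drive socket and pressed home. The arm is still holding and pressing it, and I handed the job in at about 14.4 s. I gripped it by two opposite blades at 12 N, rising to 35 N, and turned it about 3.5° to match the socket.

**Last checks**
- **Seating:** The arm stopped hard at a TCP height of 0.3467 m, against 0.347 m expected when fully home.
- **Press:** It is about 19 N downward and held steady for a second, with the flange not moving in the grip. There is also about 4 N of side force.
- **Surroundings:** The egg tray, jar and bowl look where they were in the last top view.

**What did not fully agree**
- **Lean:** The beater leans about 1.1° in the jaw direction, which I measured from the lift onwards.
- **Flange height:** The flange top is 5.2 mm above the socket rim, against 5.0 mm above the stand's top at the start. With the lean, one edge is probably a few tenths of a millimetre off the rim.
- **Ejector travel:** I could not read it directly; I inferred it from the height and the rise in force.

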